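Release a locked-in slide tray by its index plunger

ROBOT

A 6-joint arm with a two-finger parallel gripper is mounted at the origin on a cart in front of the work surface, level with it; the furniture and walls round the work are solid. World frame = base frame: x ahead of the robot, y to its left, z up, the work surface at z = 0. Lengths are in m, angles in degrees, forces in N, time in s.
With the tool pointing down it reaches from about 0.275 to 0.75 m from the base axis. Payload 10.2 kg.
Tool frame: the origin (TCP) lies between the finger pads; the fingertips stand 14 mm ahead of it and the grasp point (between the pads) lies 5 mm behind it; z points along the fingers, y is the line along which they close (so a half turn about z gives the same grasp; the last joint's range is limited). The gripper opens to 88 mm and grips with 3 to 60 N. Pads are 18 mm wide; open, the fingers measure 123 mm over their backs; the gripper's body (75 mm by 187 mm) begins 45 mm behind the grasp point.
Start: joints at [54.924, 17.928, 85.812, -0, 76.261, -12.8], TCP at [0.199, 0.486, 0.253] pointing down, gripper open.
Joint ranges: [-168.41, 168.41], [-55.51, 124.54], [10.69, 146.95], [-70.63, 250.63], [1, 178], [-165.06, 165.06]. Speed limits (degrees/s): [136.94, 136.94, 172.46, 180, 180, 180].

INTERFACE

Orientations are given as a 3x3 rotation matrix whose columns are the frame's x, y, z axes.
In Python, from workcell import robot gives the robot as it stands. The module is installed in compiled form; this text tells all that it offers.
- The arm moves only by the tool apply_moves, never from a script. Its argument "targets" is a list of rows, each a list of 2 entries, a list of its own where there are three numbers: the shift along the tool's x, y, z as a fraction of full scale, then the turn about the tool's z as a fraction of full scale. In form: [[[x, y, z], roll], ...]. A call has 1 to 8 rows; each row shifts and turns the commanded pose from where the row before left it, along the tool's axes as they then stand; what a row does not reach is not made up. Full scale, the value 1, is 20 cm for a shift and 60 degrees for a turn. A row lasts 1/12 s, in which the tool goes at most 41.7 mm and 7.16 degrees, less where a joint would pass 70% of its speed; a pose out of reach is approached as far as the arm can. A call with a number of a shift or a turn outside -1 to 1 is refused whole. A call with a gripper value outside its range is refused whole. "gripper" is the closure, from -1 (fully open) to 1 (shut), set as the call begins (left out, the last holds). The fingers move at their own pace and stop on an object; "newtons" is the grip in N (left out, the last holds). Time passes only in rows, so rows that do not move let the fingers close. It gives the time, the measured TCP pose, the force, the opening and the grip force at its end, in the units of the state.
- robot.observe(): the state, without advancing time (a new reading comes with each control period).
- robot.get_image(name): name is "scene" or "top" or "wrist"; returns the picture (384x512x3 uint8, red, green, blue); there is no depth.
- robot.camera_model(name): a dict with "intrinsics" (3x3 intrinsics, pixels), "D" ([k1, k2, p1, p2, k3] as OpenCV has them; the pictures are not rectified), "T" (4x4, takes a point from camera to world coordinates). Camera axes: x right, y down, z forward; pixel columns grow to the right and rows downward; lengths in m; the calibration is good to about 2 mm. A picture is of the moment at which its call begins: read the wrist's pose just before it. camera_model takes no time and is no camera call; for the wrist camera it gives the pose at the moment of the call.
- robot.job_done(): hands the job in; it is judged then, once.
The state is a dict: "time": time; "joints": joint angles; "qd": joint speeds; "joint_torque": joint torques, N m; "tool_pos": TCP position; "orientation": TCP orientation; "contact_force": force on the tool from outside, world axes, zero at the start; "torque": the same for the moment, N m; "gripper_width": finger opening in m; "grasp_force": force on a finger pad.
Only numpy, scipy, OpenCV 4.12 (cv2) and the standard library are available. Lean on these libraries where they do the work, as an engineer would, in place of code of your own. Each camera call takes 0.05 s, during which the arm holds its last target. There are 200 camera calls.

TASK

The slide scanner has lost power with its slides locked inside. Use the spatula's blade in the notch at the front to pry up the small service hatch on its top, swing the hatch fully open, well past upright, and lay the spatula flat on the worktop clear of the scanner. Then pull the red lock plunger all the way up so that the sprung tray slides fully out, leave the other things where they are, and finish while still holding the plunger fully up by hand, because I will draw the tray from the scanner while you hold it.

Things in the scene. Friction and masses are not known exactly. Their poses are not given: they have to be found in the camera images.
- scanner: Slide scanner, a white and grey box fixed to the worktop, 190 deep x 200 wide x 130 high; a grey hood on the rear of its top (x from +18 to +90 mm) is 22 higher. Origin: centre of its underside; +x to its rear, +y to its left seen from the front, z up; front face at x = -95 mm. Under the hatch is a recess, x from -85 to -14, y from -4 to +84, floor at z = 75 mm.
- notch (a point): Middle of the mouth of the pry notch in the scanner's front face, just under the hatch's front edge (scanner frame -95, 40, 121 mm). The notch is 28 mm wide (along y), 8 high (z 117 to 125 mm) and runs level along scanner +x through the 10 mm front wall into the recess under the hatch; too low for fingers, the blade fits in.
- hatch_hinge (a point): Middle of the hatch's hinge axis, which runs along scanner y at the hatch's rear edge (scanner frame -14, +40, 127.5 mm).
- hatch_lip (a point): Middle of the hatch's front edge, 81 mm from the hinge axis; moves with the hatch. The hatch is a white panel 81 x 87 x 5 mm, flush with the scanner's top, underside at z = 125 mm. A small tongue with a nub hangs 13 mm below it near the front edge, 26 to 36 mm to the left (+y) of the middle.
- hatch (a joint): Hatch angle, rad: 0 shut; it grows as the front edge rises and swings back towards the rear; pi/2 upright, stop at 2.1. A snap catch holds it shut (about 2 N at the front edge, let go by 0.1 rad); then the hinge is lightly stiff (0.02 N m) and the hatch stays where it is left.
- plunger_knob (a point): Middle of the lock plunger's red knob in the recess (seated: scanner frame -49.5, 40, 102.5 mm); moves with it. The knob is upright and round, 22 mm across from 9.5 below to 9.5 mm above this point, top 12.5 mm above; its waist below is 17 across, down to 16.5 mm below this point. About 24 mm are free before and behind it, 33 mm on both sides (scanner y).
- plunger (a joint): Pull of the plunger straight up, m: 0 seated in the tray's lock rail, 0.014 fully up at its stop. Its spring pulls it down with 6 N seated, 10 N fully up. The pin is clear of its hole from about 0.009.
- tray (a joint): How far the slide tray has come out of the scanner's front (towards scanner -x), m: 0 locked in, 0.060 fully out. A 3 N spring drives it out in about a second once the pin is clear; let go early, the pin drops into the next hole (half way, or at the end). Its front plate is 166 mm wide, z from 32 to 68 mm.
- spatula: Bench spatula, loose, lying flat: wooden handle 85 x 18 wide x 13 high, thin straight steel blade 65 x 10 wide x 2 thick with a rounded end, 150 in all, 70 g. Origin: middle of its length at its underside; +x points along it to the blade's tip, z up. Handle from x = -75 to +10 mm; the blade lies at mid height, 6.5 mm above the underside.
- spatula_grip (a point): Middle of the handle's thickness, 20 mm behind the handle's front end and 85 mm behind the blade's tip; a good place to hold it across its 18 mm width.
- spatula_tip (a point): Tip of the spatula's blade, at the middle of its thickness.
- marker_black: Black and white marker pen, 133 x 15 x 17, lying; a loose bystander. Origin: centre of its underside.
- petri_dish: Shallow round dish with pale lid, 57 across, 14 high; a loose bystander. Origin: centre of its underside.
- coverslip_box: Small white square box, 35 x 35 x 19; a loose bystander. Origin: centre of its underside.
- tally_counter: Round pale grey hand counter, 73 x 52 x 24; a loose bystander. Origin: centre of its underside.
- immersion_oil: Small brown dropper bottle, black cap, 25 across, 58 high; a loose bystander. Origin: centre of its underside.
- label_tape: Roll of tan tape lying flat, 74 across, 19 high; a loose bystander. Origin: centre of its underside.

How it is judged (in metres and radians):
On the way, in this order (a step that is already met when the one before it is completed fails the run):
1. the hatch is pried up from shut by the spatula, no finger touching the hatch (value of joint hatch between 0.12 and 0.9 rad and contact force between spatula and hatch above 0.05 N and contact force between the fingers and hatch below 0.05 N), for 0.05 s.
2. the hatch is swung well past upright and the spatula lies flat on the worktop, released (value of joint hatch above 1.65 rad and height (world z) of spatula below 0.012 m and angle between spatula's own z axis and vertical below 0.15 rad and contact force between each of the fingers, scanner and spatula below 0.1 N), for 0.2 s.
3. the plunger is held fully up in the fingers and the tray has slid fully out (value of joint plunger above 0.0115 m and contact force between the fingers and plunger above 4 N and value of joint tray above 0.055 m), for 0.2 s.
At the end, for the whole second after the job is handed in: The fingers still hold the plunger up by at least 11.5 of its 14 mm (pressing on it with over 4 N), the tray is out by at least 55 of its 60 mm, the hatch is open beyond 1.65 rad, and the spatula lies flat and still on the worktop, touching neither fingers nor scanner (all of step 2 and all of step 3 and linear speed of spatula below 0.02 m/s); the arm keeps its last pose, push and grip.
It fails at once if a bystander is moved by more than 3 cm (distance of any of marker_black, petri_dish, coverslip_box, tally_counter, immersion_oil, label_tape from where it was at the start of the episode above 0.03 m).
It fails at once if the spatula is dropped from a height or thrown down (linear speed of spatula above 0.7 m/s and contact force between the fingers and spatula below 0.1 N).
It fails at once if a finger lifts the hatch from shut (value of joint hatch between 0.03 and 0.12 rad and contact force between the fingers and hatch above 0.5 N).
It also fails if it takes over 72 s, if anything falls off the work surface, if the arm or the gripper's body presses on something with over 40 N, if the wrist force passes 120 N, or if a joint passes its speed limit or range.

## Working session

There is one attempt and no reset: what is moved stays moved. The work goes in short steps, Python scripts to look and compute and a tool call to move; the robot and the scene stay as the last step left them, time stands still between calls to the robot, and variables do not carry over. Pictures are saved under pics/ and viewed, at most 10 in all, crops included, and the job is handed in when it is done.

Besides the shell and the picture viewer there is one more tool, called as name(argument=value, ...) on one line, values as JSON. apply_moves: Moves the arm, as the interface text tells. Its arguments: {"type":"object","properties":{"targets":{"type":"array","items":{"type":"array"}},"gripper":{"type":"number"},"newtons":{"type":"number"}},"required":["targets"]}

```bash
mkdir -p pics
python3 - <<'E'
from workcell import robot
import cv2,numpy as np
s=robot.observe();print(s['time'],s['tool_pos'],s['orientation'],s['gripper_width'])
for n in ['scene','top']:
    im=robot.get_image(n);cv2.imwrite(f'pics/{n}0.png',im[:,:,::-1])
    c=robot.camera_model(n);print(n,np.round(c['intrinsics'],1).tolist(),np.round(c['D'],4),np.round(c['T'],3).tolist())
E
```

```text
0.0 [0.19888993 0.48560807 0.2521817 ] [[-9.25359743e-01  3.79089447e-01 -7.32755247e-04]
 [ 3.79090053e-01  9.25359184e-01 -1.05448927e-03]
 [ 2.78316044e-04 -1.25356214e-03 -9.99999176e-01]] 0.08816729607655031
scene [[354.8, 0.0, 259.4], [0.0, 354.8, 196.4], [0.0, 0.0, 1.0]] [0.0251 0.     0.     0.     0.    ] [[0.566, -0.63, 0.532, 0.064], [-0.824, -0.444, 0.351, -0.25], [0.015, -0.638, -0.77, 0.758], [0.0, 0.0, 0.0, 1.0]]
top [[358.1, 0.0, 256.6], [0.0, 358.1, 189.8], [0.0, 0.0, 1.0]] [-0.0847  0.      0.      0.      0.    ] [[-0.079, -0.972, 0.223, 0.272], [-0.997, 0.078, -0.012, 0.049], [-0.006, -0.224, -0.975, 1.101], [0.0, 0.0, 0.0, 1.0]]
```

View pics/top0.png

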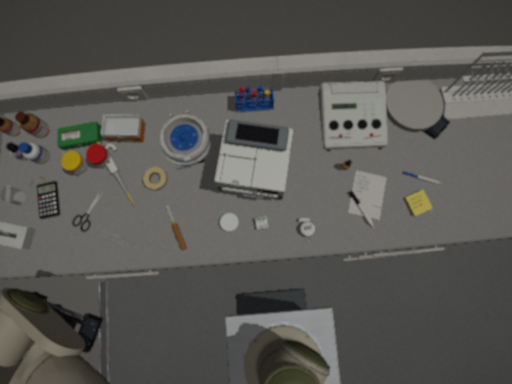

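View pics/scene0.png

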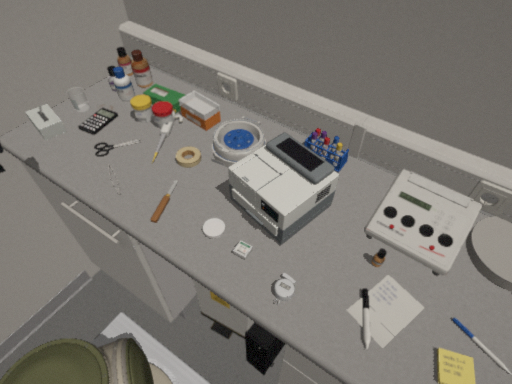

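The top view shows the scanner around (255,160), front edge near (250,195) facing the robot, and the spatula with its handle at (178,236) and blade tip at (170,207). The scene view agrees, with the spatula at (165,202). Next I measure coarsely from both views.

```bash
cat > h.py <<'E'
import cv2,numpy as np
from workcell import robot
def ray(c,uv):
    uv=np.array(uv,float).reshape(-1,1,2)
    p=cv2.undistortPoints(uv,np.array(c['intrinsics']),np.array(c['D'])).reshape(-1,2)
    T=np.array(c['T']);d=np.c_[p,np.ones(len(p))]@T[:3,:3].T
    return T[:3,3],d
def onz(c,uv,z):
    o,d=ray(c,uv);return o+d*((z-o[2])/d[:,2])[:,None]
def proj(c,P):
    T=np.linalg.inv(np.array(c['T']));r=cv2.Rodrigues(T[:3,:3])[0]
    return cv2.projectPoints(np.array(P,float).reshape(-1,3),r,T[:3,3],np.array(c['intrinsics']),np.array(c['D']))[0].reshape(-1,2)
def big(m):
    cs=cv2.findContours(m.astype(np.uint8),cv2.RETR_EXTERNAL,cv2.CHAIN_APPROX_NONE)[0]
    return sorted(cs,key=cv2.contourArea)[::-1]
def tool(target,s=None):
    "world target -> tool-frame shift fractions"
    s=s or robot.observe();R=np.array(s['orientation']);return R.T@(np.array(target)-s['tool_pos'])/0.2
E
python3 - <<'E'
from h import *
W={'top':(140,195,200,260),'scene':(145,175,185,230)}
for n in ['top','scene']:
    im=cv2.imread(f'pics/{n}0.png');hsv=cv2.cvtColor(im,cv2.COLOR_BGR2HSV);c=robot.camera_model(n)
    m=(hsv[:,:,1]>110)&((hsv[:,:,0]<20))&(hsv[:,:,2]>50)
    w=W[n];k=np.zeros_like(m);k[w[2]:w[3],w[0]:w[1]]=1
    ct=big(m&k)[0];r=cv2.minAreaRect(ct);P=onz(c,cv2.boxPoints(r),0.008);print(n,r,P.round(3).tolist(),P.mean(0).round(4))
c=robot.camera_model('top')
print(onz(c,[[170,207],[220,190],[281,199],[231,122],[289,128]],0.0).round(3))
print(onz(c,[[218,182],[278,190],[231,122],[289,128]],0.13).round(3))
E
python3 -c "
import cv2
im=cv2.imread('pics/top0.png')[100:260,140:300];cv2.imwrite('pics/topc.png',cv2.resize(im,None,fx=3.7,fy=3.7,interpolation=2))"
```

```text
top ((178.1551513671875, 235.13792419433594), (28.225692749023438, 5.0137739181518555), 68.19859313964844) [[0.439, 0.309, 0.008], [0.443, 0.294, 0.008], [0.361, 0.265, 0.008], [0.356, 0.279, 0.008]] [0.3996 0.2866 0.008 ]
scene ((160.34906005859375, 207.47169494628906), (6.119100570678711, 30.98401641845703), 29.05460548400879) [[0.356, 0.279, 0.008], [0.445, 0.312, 0.008], [0.446, 0.292, 0.008], [0.357, 0.261, 0.008]] [0.4009 0.2858 0.008 ]
[[ 0.49   0.311  0.   ]
 [ 0.533  0.151  0.   ]
 [ 0.488 -0.038  0.   ]
 [ 0.76   0.102  0.   ]
 [ 0.723 -0.087  0.   ]]
[[ 0.525  0.143  0.13 ]
 [ 0.489 -0.022  0.13 ]
 [ 0.703  0.096  0.13 ]
 [ 0.67  -0.071  0.13 ]]
```

View pics/topc.png

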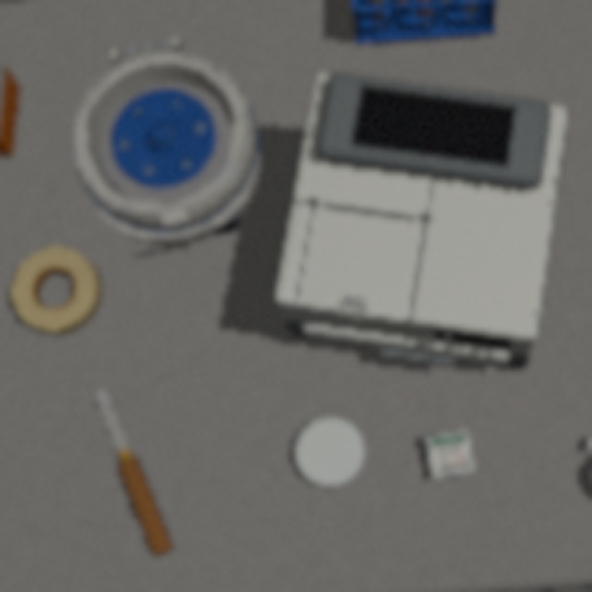

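The crop shows the hatch seams at (313,205), (425,217) and (413,318), the notch mark near (352,303), and the spatula tip at (101,392) with its handle end at (162,550). I move over the spatula, keeping high.

apply_moves(targets=[[[-0.174, -0.058, 0], 0], [[-0.174, -0.058, 0], 0], [[-0.174, -0.058, 0], 0], [[-0.174, -0.058, 0], 0], [[-0.174, -0.058, 0], 0], [[-0.174, -0.058, 0], 0], [[-0.174, -0.058, 0], 0], [[-0.174, -0.058, 0], 0]], gripper=-0.3, newtons=50)

```text
time: 0.77
tool_pos: [0.4225, 0.2929, 0.2525]
orientation: [[-0.925, 0.379, -0.0], [0.379, 0.925, -0.0], [0.0, -0.0, -1.0]]
contact_force: [-0.2, 0.2, 0.3]
gripper_width: 0.0572
grasp_force: 0.0
```

apply_moves(targets=[[[0, 0, 0], -0.117], [[0, 0, 0], -0.117], [[0, 0, 0], -0.117], [[0, 0, 0], -0.117], [[0, 0, 0], -0.117], [[0, 0, 0], -0.117], [[0, 0, 0], 0], [[0, 0, 0], 0]])

```text
time: 1.43
tool_pos: [0.4214, 0.2944, 0.2525]
orientation: [[-0.942, -0.336, -0.001], [-0.336, 0.942, -0.0], [0.001, 0.0, -1.0]]
contact_force: [-0.2, -0.7, -0.0]
gripper_width: 0.0575
grasp_force: 0.0
```

Run:
```python
from h import *
s=robot.observe();c=robot.camera_model('wrist');im=robot.get_image('wrist');cv2.imwrite('pics/w1.png',im[:,:,::-1])
print(s['time'],s['tool_pos'],np.round(s['orientation'],3).tolist(),s['gripper_width'],s['joints'])
print(np.round(c['intrinsics'],1).tolist(),np.round(c['T'],3).tolist())
import pickle;pickle.dump(c,open('w1.pkl','wb'))
```

```text
1.4333 [0.42136565 0.29438159 0.25249712] [[-0.942, -0.336, -0.001], [-0.336, 0.942, -0.0], [0.001, 0.0, -1.0]] 0.05750743912992097 [ 2.18617889e+01  1.65643277e+01  8.76809042e+01  1.92198022e-03
  7.57855681e+01 -8.77707718e+01]
[[307.8, 0.0, 251.0], [0.0, 307.8, 195.7], [0.0, 0.0, 1.0]] [[-0.336, 0.893, 0.3, 0.343], [0.942, 0.318, 0.106, 0.266], [-0.001, 0.318, -0.948, 0.385], [0.0, 0.0, 0.0, 1.0]]
```

View pics/w1.png

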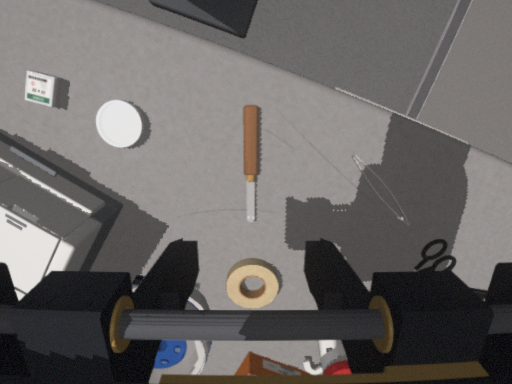

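The wrist view shows the spatula's handle from (251,106) to (250,178) and the blade tip near (251,220), almost aligned with the tool. The scanner's front is at the left. I measure both.

Run:
```python
from h import *
import pickle
c=pickle.load(open('w1.pkl','rb'));im=cv2.imread('pics/w1.png');hsv=cv2.cvtColor(im,cv2.COLOR_BGR2HSV)
m=(hsv[:,:,1]>90)&(hsv[:,:,0]<20)&(hsv[:,:,2]>50);m[:95]=0;m[190:]=0;m[:,:230]=0;m[:,275:]=0
ct=big(m)[0];r=cv2.minAreaRect(ct);P=onz(c,cv2.boxPoints(r),0.0105);print(r,P.round(4).tolist(),P.mean(0).round(4))
e=[np.linalg.norm(P[i]-P[i+1]) for i in range(2)];print('sizes',e)
d=(P[1]-P[0]) if e[0]>e[1] else P[2]-P[1]
d*=np.sign(d[0]);d/=np.linalg.norm(d);yaw=np.degrees(np.arctan2(d[1],d[0]))
tip=onz(c,[[251,221]],.0065)[0];print('yaw',yaw,'tip',tip,'grip from tip',tip-.085*d,'from handle',P.mean(0)+.0225*d)
R=np.array(robot.observe()['orientation']);print('tool y yaw',np.degrees(np.arctan2(R[1,1],R[0,1])))
print(tool(list((tip-.085*d)[:2])+[.016]))
```

```text
((250.49996948242188, 143.5), (74.99998474121094, 12.999998092651367), 90.0) [[0.3593, 0.2626, 0.0105], [0.3541, 0.277, 0.0105], [0.4402, 0.3082, 0.0105], [0.4457, 0.2927, 0.0105]] [0.3998 0.2851 0.0105]
sizes [np.float64(0.015275239860108952), np.float64(0.09157869722167866)]
yaw 19.94179040621117 tip [0.49599967 0.32002284 0.0065    ] grip from tip [0.4160963  0.29103229 0.0065    ] from handle [0.42097924 0.29278641 0.0105    ]
tool y yaw 109.61719081750988
[ 0.03006858 -0.00685261  1.18271667]
```

apply_moves(targets=[[[0.0225, -0.007, 0.16], 0], [[0, 0, 0.16], 0], [[0, 0, 0.16], 0], [[0, 0, 0.16], 0], [[0, 0, 0.16], 0], [[0, 0, 0.16], 0], [[0, 0, 0.14], 0], [[0, 0, 0.0775], 0]])

```text
time: 2.15
tool_pos: [0.4164, 0.291, 0.0143]
orientation: [[-0.942, -0.336, -0.004], [-0.336, 0.942, -0.001], [0.004, -0.0, -1.0]]
contact_force: [0.4, -0.5, 19.6]
gripper_width: 0.0573
grasp_force: 13.3
```

apply_moves(targets=[[[0, 0, 0], 0], [[0, 0, 0], 0], [[0, 0, 0], 0], [[0, 0, 0], 0], [[0, 0, 0], 0], [[0, 0, 0], 0]], gripper=1, newtons=50)

```text
time: 2.65
tool_pos: [0.4178, 0.2916, 0.0174]
orientation: [[-0.941, -0.339, 0.0], [-0.339, 0.941, 0.0], [-0.0, 0.0, -1.0]]
contact_force: [-1.0, -0.3, -0.3]
gripper_width: 0.019
grasp_force: 0.0
```

apply_moves(targets=[[[0, 0, 0], 0], [[0, 0, 0], 0], [[0, 0, 0], 0], [[0, 0, 0], 0], [[0, 0, -0.05], 0], [[0, 0, -0.1], 0], [[0, 0, -0.1], 0], [[0, 0, -0.1], 0]])

```text
time: 3.32
tool_pos: [0.4175, 0.2915, 0.0885]
orientation: [[-0.941, -0.339, -0.0], [-0.339, 0.941, -0.0], [0.0, -0.0, -1.0]]
contact_force: [0.4, -0.4, -0.7]
gripper_width: 0.0176
grasp_force: 50.0
```

apply_moves(targets=[[[0, 0, -0.15], 0], [[0, 0, -0.15], 0], [[0, 0, -0.15], 0], [[0.07, -0.145, -0.1], 0], [[0.07, -0.145, -0.1], 0], [[0.07, -0.145, 0], 0], [[0.07, -0.145, 0], 0], [[0.07, -0.145, 0], 0]])

```text
time: 3.98
tool_pos: [0.4004, 0.1301, 0.218]
orientation: [[-0.94, -0.34, 0.001], [-0.34, 0.94, -0.0], [-0.001, -0.0, -1.0]]
contact_force: [0.0, -0.1, 0.1]
gripper_width: 0.0175
grasp_force: 50.0
```

apply_moves(targets=[[[0, 0, 0], 0.107], [[0, 0, 0], 0.107], [[0, 0, 0], 0.107], [[0, 0, 0], 0.107], [[0, 0, 0], 0.107], [[0, 0, 0], 0], [[0, 0, 0], 0]])

```text
time: 4.57
tool_pos: [0.4009, 0.1314, 0.2176]
orientation: [[-0.978, 0.209, 0.0], [0.209, 0.978, -0.0], [-0.0, 0.0, -1.0]]
contact_force: [0.4, 0.8, -0.8]
gripper_width: 0.0174
grasp_force: 50.0
```

Run:
```python
from h import *
s=robot.observe();c=robot.camera_model('wrist');im=robot.get_image('wrist');cv2.imwrite('pics/w2.png',im[:,:,::-1])
print(s['time'],s['tool_pos'],s['gripper_width'],s['grasp_force'])
import pickle;pickle.dump(c,open('w2.pkl','wb'))
cv2.imwrite('pics/w2b.png',cv2.resize(im[:,:,::-1],(800,600),interpolation=cv2.INTER_CUBIC))
```

```text
4.5667 [0.40094682 0.13139651 0.2175694 ] 0.0174037386614503 49.981645345687866
```

View pics/w2b.png

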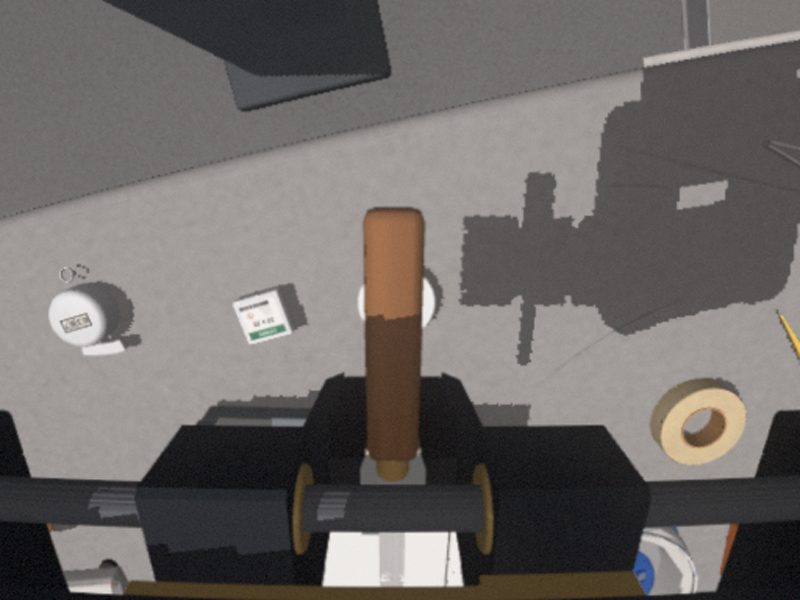

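The gripper now blocks the wrist view of the scanner, so I fit the scanner pose from the earlier, unobstructed top and scene pictures.

Run:
```python
from h import *
for n,w in {'top':(200,300,110,205),'scene':(215,345,130,240)}.items():
    im=cv2.imread(f'pics/{n}0.png');hsv=cv2.cvtColor(im,cv2.COLOR_BGR2HSV)
    x0,x1,y0,y1=w;g=hsv[y0:y1,x0:x1]
    g=cv2.resize(g,None,fx=6,fy=6,interpolation=cv2.INTER_CUBIC)
    m=((g[:,:,2]>(135 if n=='top' else 150))&(g[:,:,1]<40)).astype(np.uint8)
    m=cv2.morphologyEx(m,cv2.MORPH_OPEN,np.ones((9,9)));m=cv2.morphologyEx(m,cv2.MORPH_CLOSE,np.ones((19,19)))
    ct=big(m)[0];ap=cv2.approxPolyDP(ct,10,True)[:,0]
    px=(ap+.5)/6-.5+[x0,y0];print(n,px.round(1).tolist())
    v=cv2.resize(im[y0:y1,x0:x1],None,fx=6,fy=6,interpolation=cv2.INTER_CUBIC)
    cv2.polylines(v,[ap.reshape(-1,1,2)],True,(0,0,255),1)
    if n=='scene': cv2.imwrite('pics/s_out.png',cv2.resize(v,(780,600)))
    c=robot.camera_model(n);print(onz(c,px,.13).round(4).tolist())
c=robot.camera_model('top')
src=np.array([[-14,83.5],[-14,-3.5],[-95,-3.5],[-95,100],[-95,-100]])/1e3
uv=(np.array([[313,205],[425,217],[413,318],[277,302],[538,335]])+.5)/3.7-.5+[140,100]
q=onz(c,uv,.13)[:,:2]
A=np.c_[src,np.ones(5)]
H=src-src.mean(0);K=q-q.mean(0);U,S,V=np.linalg.svd(H.T@K);R=(U@V).T
print('yaw',np.degrees(np.arctan2(R[1,0],R[0,0])),'org',q.mean(0)-R@src.mean(0),'res',(q-(src-src.mean(0))@R.T-q.mean(0)).round(4).tolist())
```

```text
top [[291.9, 128.9], [288.9, 128.9], [286.1, 149.6], [281.9, 151.8], [221.6, 142.9], [215.1, 180.1], [229.1, 182.8], [235.9, 180.2], [239.4, 184.6], [283.9, 190.2]]
[[0.6666, -0.0792, 0.13], [0.6673, -0.0705, 0.13], [0.6049, -0.056, 0.13], [0.5994, -0.0435, 0.13], [0.6401, 0.1267, 0.13], [0.5313, 0.1511, 0.13], [0.5204, 0.1124, 0.13], [0.5261, 0.0928, 0.13], [0.5128, 0.0839, 0.13], [0.4867, -0.0383, 0.13]]
scene [[214.6, 129.6], [214.6, 142.2], [221.2, 147.1], [221.6, 150.2], [230.9, 154.6], [241.4, 155.1], [241.4, 158.1], [233.8, 161.8], [228.4, 168.1], [240.4, 178.2], [243.8, 178.2], [244.2, 181.8], [284.8, 215.9], [285.1, 220.2], [293.1, 210.2], [297.6, 210.1], [298.2, 206.2], [338.2, 176.2], [338.4, 173.1], [332.9, 171.2], [317.8, 183.2], [310.9, 183.9], [263.9, 148.2], [261.4, 129.6], [258.4, 129.6], [258.6, 140.9], [247.8, 149.1], [226.2, 148.1], [217.1, 139.4], [219.6, 129.6]]
[[0.6223, 0.2686, 0.13], [0.5826, 0.2365, 0.13], [0.5782, 0.2107, 0.13], [0.5693, 0.2026, 0.13], [0.5705, 0.1734, 0.13], [0.5845, 0.1506, 0.13], [0.5757, 0.1442, 0.13], [0.5541, 0.152, 0.13], [0.529, 0.1495, 0.13], [0.5188, 0.1053, 0.13], [0.5234, 0.0988, 0.13], [0.515, 0.0912, 0.13], [0.4847, -0.0411, 0.13], [0.4751, -0.0479, 0.13], [0.5087, -0.048, 0.13], [0.5149, -0.056, 0.13], [0.5252, -0.0517, 0.13], [0.6607, -0.084, 0.13], [0.6705, -0.0796, 0.13], [0.6683, -0.0658, 0.13], [0.6119, -0.0543, 0.13], [0.6007, -0.042, 0.13], [0.6387, 0.1182, 0.13], [0.6962, 0.1653, 0.13], [0.6915, 0.1719, 0.13], [0.6539, 0.1455, 0.13], [0.6118, 0.1505, 0.13], [0.5827, 0.1979, 0.13], [0.5951, 0.2381, 0.13], [0.6302, 0.2576, 0.13]]
yaw -11.690785222205703 org [0.60040355 0.03629119] res [[-0.0008, 0.0003], [0.0001, 0.0003], [0.0007, -0.0009], [0.0004, -0.0006], [-0.0004, 0.0009]]
```

View pics/s_out.png

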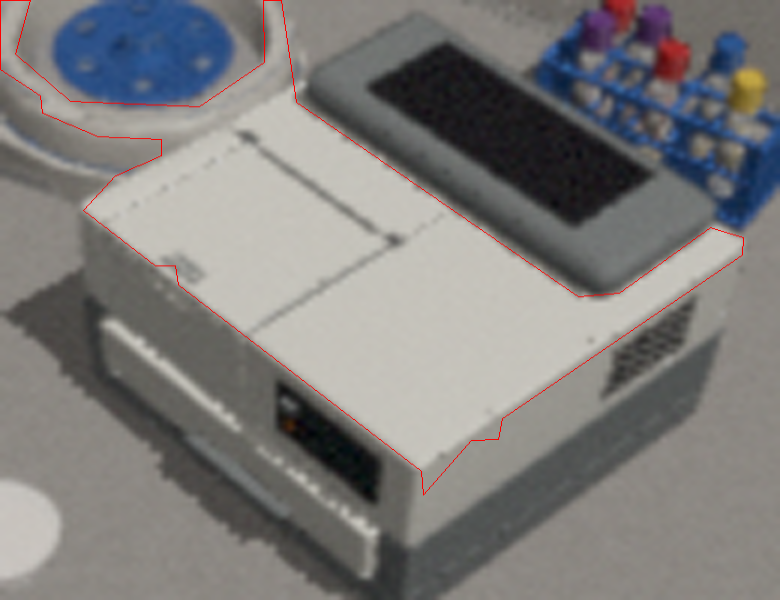

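The outline follows the scanner's top edge; hatch seam ends show at (247,136), (393,240) and (250,330), corners at (84,211) and (422,470). I cross-check the pose with these, and work out the approach.

Run:
```python
from h import *
src=np.array([[-14,83.5],[-14,-3.5],[-95,-3.5],[-95,100],[-95,-100]])/1e3
def fit(q):
    H=src-src.mean(0);K=q-q.mean(0);U,S,V=np.linalg.svd(H.T@K);R=(U@V).T;o=q.mean(0)-R@src.mean(0)
    print('yaw',np.degrees(np.arctan2(R[1,0],R[0,0])),'org',o,'res',(q-src@R.T-o).round(4).tolist());return R,o
v=np.array([[247,136],[393,240],[250,330],[84,211],[422,470]])
fit(onz(robot.camera_model('scene'),(v+.5)/[6,600/110]-.5+[215,130],.13)[:,:2])
```

```text
yaw -12.364205956751888 org [0.60147862 0.0353316 ] res [[0.0016, 0.0022], [-0.0003, 0.0009], [0.0021, 0.0007], [-0.0013, -0.0046], [-0.002, 0.0009]]
```

apply_moves(targets=[[[-0.026, -0.03, 0.1], 0], [[-0.026, -0.029, 0.1], 0], [[0, 0, 0.1], 0], [[0, 0, 0.08], 0], [[0, 0, 0.048], 0], [[0, 0, 0], 0], [[0, 0, 0], 0]])

```text
time: 5.2
tool_pos: [0.4087, 0.1177, 0.1318]
orientation: [[-0.978, 0.211, -0.001], [0.211, 0.978, -0.0], [0.001, -0.0, -1.0]]
contact_force: [-0.3, -0.3, -1.4]
gripper_width: 0.0175
grasp_force: 50.0
```

Run:
```python
from h import *
s=robot.observe();print(s['time'],s['tool_pos']);R=np.array(s['orientation']);print(R.round(4).tolist())
vs=[]
for n in ['top','scene']:
    im=robot.get_image(n)[:,:,::-1];cv2.imwrite(f'pics/{n}3.png',im);c=robot.camera_model(n)
    tip=np.array(s['tool_pos'])-.085*R[:,0]+.0109*R[:,2]
    p=proj(c,[tip,s['tool_pos'],[.5161,.0947,.121]]);print(n,p.round(1).tolist())
    a=p[0].round().astype(int)-[20,15]
    vs.append(cv2.resize(im[a[1]:a[1]+30,a[0]:a[0]+40],(400*2,300),interpolation=cv2.INTER_CUBIC) if 0 else cv2.resize(im[a[1]:a[1]+30,a[0]:a[0]+40],(400,300),interpolation=cv2.INTER_CUBIC));print(a)
cv2.imwrite('pics/tip3.png',np.hstack(vs))
```

```text
5.2 [0.40872699 0.11768722 0.13178982]
[[-0.9776, 0.2105, -0.0005], [0.2105, 0.9776, -0.0], [0.0005, -0.0001, -1.0]]
top [[234.4, 193.1], [229.6, 222.4], [235.7, 184.5]]
[214 178]
scene [[235.6, 188.7], [206.7, 204.9], [243.4, 183.3]]
[216 174]
```

View pics/tip3.png

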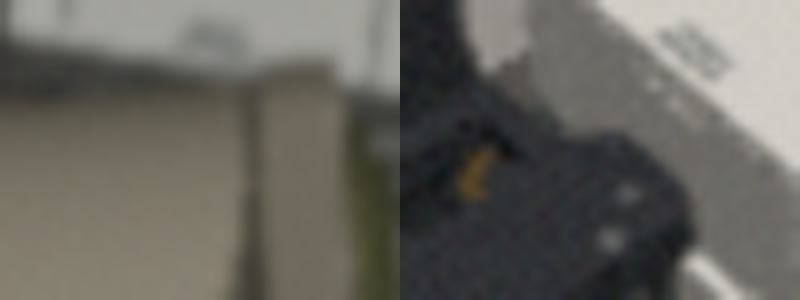

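Both views are blocked by the arm near the tip, but in the scene crop the notch shows at about (663,94), i.e. scene pixel (242,183), where it was predicted. I insert gently and watch the force.

apply_moves(targets=[[[-0.03, 0, 0], 0], [[-0.03, 0, 0], 0], [[-0.03, 0, 0], 0], [[-0.02, 0, 0], 0], [[-0.02, 0, 0], 0], [[-0.02, 0, 0], 0], [[0, 0, 0], 0]])

```text
time: 5.88
tool_pos: [0.4387, 0.1111, 0.1316]
orientation: [[-0.977, 0.213, 0.0], [0.213, 0.977, -0.0], [-0.0, 0.0, -1.0]]
contact_force: [0.7, 0.7, -1.1]
gripper_width: 0.0174
grasp_force: 50.0
```

apply_moves(targets=[[[-0.02, 0, 0], 0], [[-0.02, 0, 0], 0], [[-0.02, 0, 0], 0], [[-0.02, 0, 0], 0], [[0, 0, 0], 0], [[0, 0, 0], 0]])

```text
time: 6.38
tool_pos: [0.4538, 0.1079, 0.1315]
orientation: [[-0.977, 0.212, -0.0], [0.212, 0.977, 0.0], [0.0, -0.0, -1.0]]
contact_force: [-1.0, 0.6, 0.0]
gripper_width: 0.0172
grasp_force: 50.0
```

apply_moves(targets=[[[0, 0, -0.015], 0], [[0, 0, -0.015], 0], [[0, 0, -0.015], 0], [[0, 0, -0.015], 0], [[0, 0, -0.015], 0], [[0, 0, -0.015], 0], [[0, 0, 0], 0], [[0, 0, 0], 0]])

```text
time: 7.05
tool_pos: [0.4538, 0.1079, 0.1499]
orientation: [[-0.977, 0.212, 0.001], [0.212, 0.977, 0.0], [-0.001, 0.0, -1.0]]
contact_force: [0.0, -0.3, -0.4]
gripper_width: 0.0171
grasp_force: 50.0
```

Run:
```python
from h import *
vs=[]
for n,(x,y) in {'scene':(205,130)}.items():
    im=robot.get_image(n)[:,:,::-1];vs.append(cv2.resize(im[y:y+75,x:x+100],(800,600),interpolation=cv2.INTER_CUBIC))
cv2.imwrite('pics/pry.png',np.hstack(vs))
```

```text
(no output)
```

View pics/pry.png

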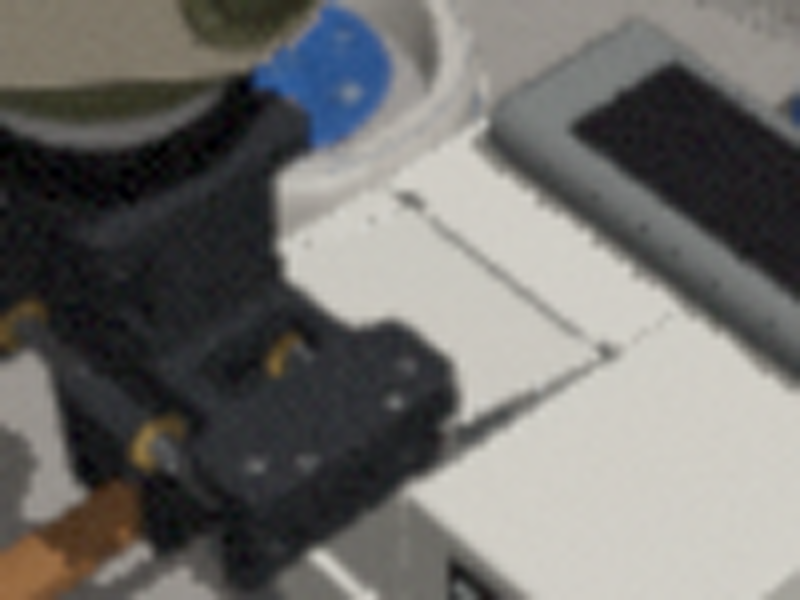

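The picture shows the hatch's right seam opening into a dark gap towards the front, at (450,430) to (600,352), so the hatch is lifting. I carry on along the arc.

apply_moves(targets=[[[-0.01, 0, -0.0285], 0], [[-0.01, 0, -0.0285], 0], [[-0.01, 0, -0.0285], 0], [[-0.018, 0, -0.0235], 0], [[-0.018, 0, -0.0235], 0], [[-0.018, 0, -0.0235], 0], [[0, 0, 0], 0]])

```text
time: 7.68
tool_pos: [0.4712, 0.1041, 0.1818]
orientation: [[-0.977, 0.213, 0.002], [0.213, 0.977, -0.0], [-0.002, 0.0, -1.0]]
contact_force: [0.4, -1.0, -1.7]
gripper_width: 0.017
grasp_force: 50.0
```

apply_moves(targets=[[[-0.018, 0, -0.013], 0], [[-0.018, 0, -0.013], 0], [[-0.018, 0, -0.013], 0], [[-0.018, 0, -0.013], 0], [[-0.021, 0, -0.007], 0], [[-0.021, 0, -0.007], 0], [[-0.021, 0, -0.007], 0], [[-0.021, 0, -0.007], 0]])

```text
time: 8.35
tool_pos: [0.501, 0.0976, 0.1969]
orientation: [[-0.977, 0.212, -0.0], [0.212, 0.977, -0.0], [0.0, -0.0, -1.0]]
contact_force: [-1.0, -0.8, -0.5]
gripper_width: 0.0172
grasp_force: 50.0
```

Run:
```python
from h import *
s=robot.observe();print(s['time'],s['tool_pos'],s['contact_force'])
x,y=205,90
im=robot.get_image('scene')[:,:,::-1];cv2.imwrite('pics/pry2.png',cv2.resize(im[y:y+105,x:x+140],(800,600),interpolation=cv2.INTER_CUBIC))
```

```text
8.35 [0.5010274  0.09760432 0.1968792 ] [-0.95429849 -0.76847014 -0.52463277]
```

View pics/pry2.png

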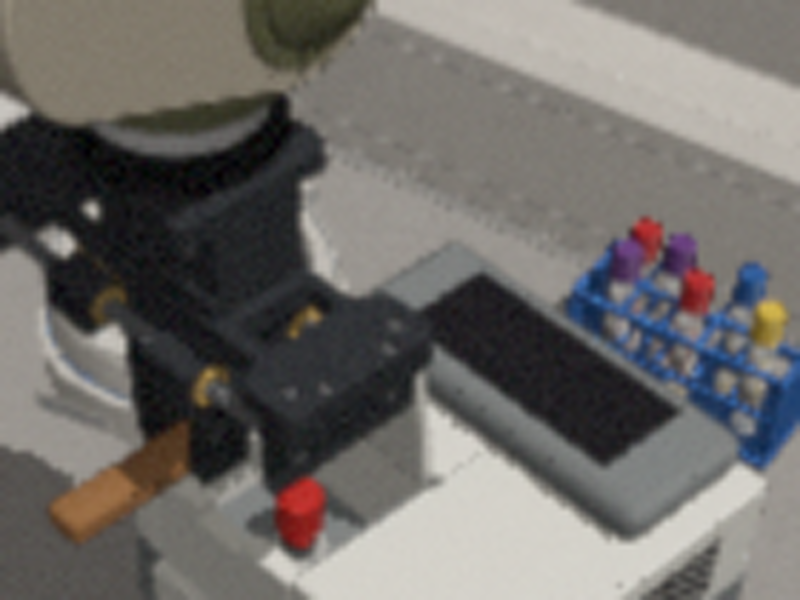

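The hatch is up past the steep part, the red knob is exposed at (300,512), and the spatula is still held with its handle at (120,490). I push on past upright.

apply_moves(targets=[[[-0.024, 0, 0], 0], [[-0.024, 0, 0], 0], [[-0.024, 0, 0.002], 0], [[-0.024, 0, 0.004], 0], [[-0.024, 0, 0.004], 0], [[-0.024, 0, 0.004], 0], [[-0.024, 0, 0.004], 0], [[-0.02, 0, 0.002], 0]])

```text
time: 9.07
tool_pos: [0.5378, 0.0896, 0.1926]
orientation: [[-0.977, 0.212, -0.0], [0.212, 0.977, 0.0], [0.0, -0.0, -1.0]]
contact_force: [-0.0, 0.1, -1.1]
gripper_width: 0.0175
grasp_force: 50.0
```

apply_moves(targets=[[[0, 0, 0], 0], [[0, 0, 0], 0], [[0, 0, 0], 0]])

```text
time: 9.32
tool_pos: [0.5373, 0.0898, 0.1928]
orientation: [[-0.977, 0.212, -0.0], [0.212, 0.977, 0.0], [0.0, -0.0, -1.0]]
contact_force: [-0.3, 0.3, -0.9]
gripper_width: 0.0172
grasp_force: 50.0
```

apply_moves(targets=[[[0.08, 0, 0], 0], [[0.12, 0, 0], 0], [[0.14, 0, 0], 0], [[0.14, 0, 0], 0], [[0.12, 0, 0], 0], [[0.04, 0.05, 0], 0], [[0.03, 0.1, 0], 0], [[0.03, 0.1, 0], 0]])

```text
time: 9.98
tool_pos: [0.4107, 0.1689, 0.1933]
orientation: [[-0.977, 0.213, 0.001], [0.213, 0.977, 0.0], [-0.001, 0.0, -1.0]]
contact_force: [0.9, -0.1, -0.3]
gripper_width: 0.017
grasp_force: 50.0
```

apply_moves(targets=[[[0.03, 0.12, 0], 0], [[0.03, 0.12, 0], 0], [[0.03, 0.12, 0.05], 0], [[0.01, 0.12, 0.1], 0], [[0, 0.12, 0.15], 0], [[0, 0, 0.15], 0], [[0, 0, 0.12], 0], [[0, 0, 0.08], 0]])

```text
time: 10.65
tool_pos: [0.4159, 0.2899, 0.0605]
orientation: [[-0.977, 0.211, -0.003], [0.211, 0.977, -0.001], [0.002, -0.002, -1.0]]
contact_force: [-0.0, -0.6, -0.0]
gripper_width: 0.0175
grasp_force: 50.0
```

apply_moves(targets=[[[0, 0, 0.06], 0], [[0, 0, 0.04], 0], [[0, 0, 0.03], 0], [[0, 0, 0], 0]])

```text
time: 10.98
tool_pos: [0.4168, 0.2897, 0.0363]
orientation: [[-0.977, 0.212, -0.001], [0.212, 0.977, -0.0], [0.001, -0.001, -1.0]]
contact_force: [-0.3, -0.3, -0.6]
gripper_width: 0.0174
grasp_force: 50.0
```

Run:
```python
from h import *
s=robot.observe();print(s['time'],s['tool_pos'],s['contact_force'])
a=robot.get_image('scene')[:,:,::-1];b=robot.get_image('top')[:,:,::-1]
cv2.imwrite('pics/s5.png',a);cv2.imwrite('pics/t5.png',b)
for n,im in (('scene',a),('top',b)):
    c=robot.camera_model(n);hsv=cv2.cvtColor(im,cv2.COLOR_BGR2HSV);p=proj(c,[s['tool_pos']])[0]
    m=(hsv[:,:,1]>100)&(hsv[:,:,0]<20)&(hsv[:,:,2]>50);yy,xx=np.mgrid[:384,:512];m&=np.hypot(xx-p[0],yy-p[1])<45
    cs=big(m);print(n,p)
    if cs and cv2.contourArea(cs[0])>3:print(onz(c,cv2.boxPoints(cv2.minAreaRect(cs[0])),s['tool_pos'][2]-.007).round(4).tolist())
```

```text
10.9833 [0.41680167 0.28969966 0.03625804] [-0.33750337 -0.31022494 -0.55290602]
scene [161.68248176 195.85970834]
[[0.3571, 0.3117, 0.0293], [0.4146, 0.3002, 0.0293], [0.4055, 0.2777, 0.0293], [0.349, 0.2897, 0.0293]]
top [174.80531852 228.45122665]
```

apply_moves(targets=[[[0, 0, 0.03], 0], [[0, 0, 0.025], 0], [[0, 0, 0.02], 0], [[0, 0, 0.01], 0], [[0, 0, 0.004], 0], [[0, 0, 0.003], 0], [[0, 0, 0], 0], [[0, 0, 0], 0]])

```text
time: 11.75
tool_pos: [0.4172, 0.2899, 0.0185]
orientation: [[-0.977, 0.212, 0.0], [0.212, 0.977, 0.0], [-0.0, 0.0, -1.0]]
contact_force: [0.3, -0.2, -0.6]
gripper_width: 0.0172
grasp_force: 50.0
```

apply_moves(targets=[[[0, 0, 0.004], 0], [[0, 0, 0], 0], [[0, 0, 0], 0]])

```text
time: 12.0
tool_pos: [0.4171, 0.2898, 0.0176]
orientation: [[-0.977, 0.212, 0.0], [0.212, 0.977, -0.0], [-0.0, -0.0, -1.0]]
contact_force: [-0.4, -0.2, 0.2]
gripper_width: 0.0173
grasp_force: 50.0
```

apply_moves(targets=[[[0, 0, 0], 0], [[0, 0, 0], 0], [[0, 0, 0], 0], [[0, 0, 0], 0], [[0, 0, 0], 0], [[0, 0, 0], 0]], gripper=-0.3)

```text
time: 12.5
tool_pos: [0.4171, 0.2898, 0.0176]
orientation: [[-0.977, 0.212, 0.0], [0.212, 0.977, 0.0], [-0.0, 0.0, -1.0]]
contact_force: [0.2, -0.6, 0.0]
gripper_width: 0.0553
grasp_force: 0.0
```

apply_moves(targets=[[[0, 0, -0.05], 0], [[0, 0, -0.1], 0], [[0, 0, -0.15], 0], [[0, 0, -0.15], 0], [[0, 0, -0.15], 0], [[0, 0, -0.15], 0], [[0, 0, -0.15], 0], [[0, 0, 0], 0]])

```text
time: 13.17
tool_pos: [0.4188, 0.2906, 0.2038]
orientation: [[-0.977, 0.212, 0.009], [0.212, 0.977, 0.004], [-0.008, 0.006, -1.0]]
contact_force: [-0.2, 0.6, 0.1]
gripper_width: 0.0572
grasp_force: 0.0
```

Run:
```python
from h import *
s=robot.observe();c=robot.camera_model('wrist');im=robot.get_image('wrist')[:,:,::-1]
a=robot.get_image('scene')[:,:,::-1];cw=robot.camera_model('scene')
print(s['time'],s['tool_pos'],s['gripper_width'])
hsv=cv2.cvtColor(im,cv2.COLOR_BGR2HSV);m=(hsv[:,:,1]>90)&(hsv[:,:,0]<20)&(hsv[:,:,2]>50);m[:95]=0;m[190:]=0;m[:,:225]=0;m[:,280:]=0
r=cv2.minAreaRect(big(m)[0]);P=onz(c,cv2.boxPoints(r),.0105);print(r,P.round(4).tolist())
np.save('a.npy',a)
crop=a[90:210,205:345]
cv2.imwrite('pics/fin.png',np.hstack([cv2.resize(im,(400,300)),cv2.resize(crop,(400,300),interpolation=cv2.INTER_CUBIC)]))
# red knob, scene
h=cv2.cvtColor(a,cv2.COLOR_BGR2HSV);m=((h[:,:,0]<8)|(h[:,:,0]>172))&(h[:,:,1]>150)&(h[:,:,2]>80);m[:165]=0;m[210:]=0;m[:,:235]=0;m[:,290:]=0
for k in big(m)[:2]:
    M=cv2.boundingRect(k);print('knob',M)
    p=np.argwhere(m);print(onz(cw,[p[:,::-1].mean(0)],.105))
print('pred knob px',proj(cw,[[.6008+.9785*-.0495+.2062*.04,.036+.2062*.0495+.9785*.04,.105]]))
```

```text
13.1667 [0.41876101 0.29062957 0.20384126] 0.05724650704151392
((249.5, 149.0), (80.0, 15.0), 90.0) [[0.3524, 0.2957, 0.0105], [0.3557, 0.3107, 0.0105], [0.4399, 0.2929, 0.0105], [0.4363, 0.2767, 0.0105]]
knob (254, 174, 8, 12)
[[0.55831256 0.08397203 0.105     ]]
pred knob px [[257.08529725 178.35306939]]
```

View pics/fin.png

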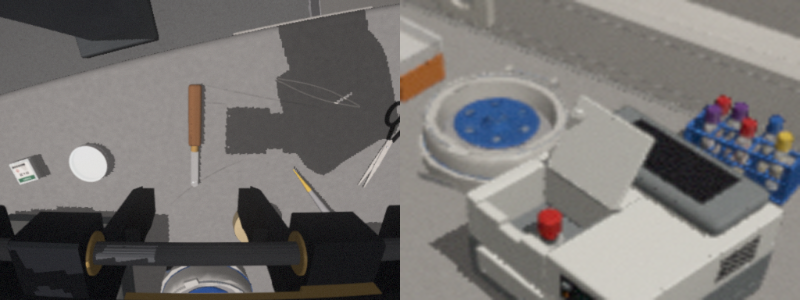

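Left half: the spatula lies on the worktop with its handle at (195,115), released. Right half: the hatch leans back well past upright and the red knob stands free at (550,223). The knob's measured position agrees with the prediction within 2 mm, so I go over it.

apply_moves(targets=[[[-0.1135, -0.107, -0.05], 0], [[-0.1135, -0.107, -0.05], 0], [[-0.1135, -0.107, 0], 0], [[-0.1135, -0.107, 0], 0], [[-0.1135, -0.107, 0], 0], [[-0.1135, -0.107, 0], 0], [[-0.1135, -0.107, 0], 0], [[-0.1135, -0.107, 0], 0]], gripper=0.1, newtons=45)

```text
time: 13.93
tool_pos: [0.5583, 0.0825, 0.2161]
orientation: [[-0.977, 0.212, -0.003], [0.212, 0.977, 0.0], [0.003, -0.0, -1.0]]
contact_force: [0.3, 0.8, 0.4]
gripper_width: 0.0396
grasp_force: 0.0
```

apply_moves(targets=[[[0, 0, 0.05], 0], [[0, 0, 0], 0], [[0, 0, 0], 0]])

```text
time: 14.18
tool_pos: [0.5572, 0.0845, 0.2062]
orientation: [[-0.977, 0.212, -0.003], [0.212, 0.977, 0.0], [0.003, -0.0, -1.0]]
contact_force: [-0.4, 0.7, 0.3]
gripper_width: 0.0401
grasp_force: 0.0
```

Run:
```python
from h import *
s=robot.observe();print(s['time'],s['tool_pos'],s['gripper_width'],tool([.560,.085,.099]))
c=robot.camera_model('wrist');im=robot.get_image('wrist')[:,:,::-1];cv2.imwrite('pics/w9.png',im)
h=cv2.cvtColor(im,cv2.COLOR_BGR2HSV);m=((h[:,:,0]<8)|(h[:,:,0]>172))&(h[:,:,1]>150)&(h[:,:,2]>80)
for k in big(m)[:4]:
    r=cv2.boundingRect(k);M=(r[0]+r[2]/2,r[1]+r[3]/2);print(r,onz(c,[M],.11).round(4))
print(proj(c,[[.560,.085,.105]]))
```

```text
14.1833 [0.55722575 0.0844769  0.20619892] 0.040089636768622976 [-0.01484321  0.00565865  0.53594507]
(242, 194, 25, 25) [[0.5599 0.0857 0.11  ]]
(244, 195, 1, 1) [[0.5492 0.08   0.11  ]]
[[253.58662137 204.66966588]]
```

The wrist camera confirms the knob at (0.560, 0.0857). I descend and grip.

apply_moves(targets=[[[-0.015, 0.006, 0.06], 0], [[0, 0, 0.1], 0], [[0, 0, 0.1], 0], [[0, 0, 0.1], 0], [[0, 0, 0.08], 0], [[0, 0, 0.05], 0], [[0, 0, 0.03], 0], [[0, 0, 0.016], 0]])

```text
time: 14.9
tool_pos: [0.5612, 0.085, 0.0998]
orientation: [[-0.977, 0.212, -0.001], [0.212, 0.977, 0.0], [0.001, -0.0, -1.0]]
contact_force: [0.0, 0.1, 0.2]
gripper_width: 0.0396
grasp_force: 0.0
```

apply_moves(targets=[[[0, 0, 0], 0], [[0, 0, 0], 0]])

```text
time: 15.07
tool_pos: [0.5617, 0.0846, 0.1011]
orientation: [[-0.977, 0.212, 0.001], [0.212, 0.977, -0.0], [-0.001, 0.0, -1.0]]
contact_force: [0.3, 0.1, -0.1]
gripper_width: 0.0395
grasp_force: 0.0
```

apply_moves(targets=[[[0, 0, 0], 0], [[0, 0, 0], 0], [[0, 0, 0], 0], [[0, 0, 0], 0], [[0, 0, 0], 0], [[0, 0, 0], 0], [[0, 0, 0], 0]], gripper=1, newtons=45)

```text
time: 15.65
tool_pos: [0.5618, 0.0856, 0.101]
orientation: [[-0.977, 0.212, 0.002], [0.212, 0.977, 0.002], [-0.001, 0.002, -1.0]]
contact_force: [1.8, 6.6, 1.5]
gripper_width: 0.0203
grasp_force: 45.0
```

apply_moves(targets=[[[0, 0, -0.012], 0], [[0, 0, -0.012], 0], [[0, 0, -0.012], 0], [[0, 0, -0.012], 0], [[0, 0, -0.012], 0], [[0, 0, 0], 0], [[0, 0, 0], 0]])

```text
time: 16.23
tool_pos: [0.5617, 0.0856, 0.1118]
orientation: [[-0.977, 0.212, 0.001], [0.212, 0.977, 0.002], [-0.001, 0.002, -1.0]]
contact_force: [6.1, 7.9, -9.3]
gripper_width: 0.0208
grasp_force: 45.0
```

apply_moves(targets=[[[0, 0, -0.005], 0], [[0, 0, -0.005], 0], [[0, 0, 0], 0], [[0, 0, 0], 0], [[0, 0, 0], 0]])

```text
time: 16.65
tool_pos: [0.5617, 0.0855, 0.1137]
orientation: [[-0.977, 0.212, 0.001], [0.212, 0.977, 0.002], [-0.001, 0.002, -1.0]]
contact_force: [7.0, 7.4, -10.9]
gripper_width: 0.0202
grasp_force: 45.0
```

apply_moves(targets=[[[0, 0, -0.006], 0], [[0, 0, -0.006], 0], [[0, 0, 0], 0], [[0, 0, 0], 0], [[0, 0, 0], 0], [[0, 0, 0], 0]])

```text
time: 17.15
tool_pos: [0.5616, 0.0856, 0.1152]
orientation: [[-0.977, 0.213, 0.001], [0.213, 0.977, 0.002], [-0.0, 0.002, -1.0]]
contact_force: [8.8, 6.8, -17.8]
gripper_width: 0.0202
grasp_force: 45.0
```

apply_moves(targets=[[[0, 0, 0], 0], [[0, 0, 0], 0], [[0, 0, 0], 0], [[0, 0, 0], 0], [[0, 0, 0], 0], [[0, 0, 0], 0], [[0, 0, 0], 0], [[0, 0, 0], 0]])

```text
time: 17.82
tool_pos: [0.5616, 0.0855, 0.1152]
orientation: [[-0.977, 0.213, 0.001], [0.213, 0.977, 0.002], [-0.0, 0.002, -1.0]]
contact_force: [9.4, 7.3, -18.0]
gripper_width: 0.0207
grasp_force: 45.0
```

Run:
```python
from h import *
s=robot.observe();print(s['time'],s['tool_pos'],s['contact_force'],s['grasp_force'])
a=robot.get_image('scene')[:,:,::-1];cv2.imwrite('pics/s10.png',a);c=robot.camera_model('scene')
a0=cv2.imread('pics/scene0.png')
def w(x,y,z):return [.6008+.9785*x+.2062*y,.036-.2062*x+.9785*y,z]
# tray plate top edge right part, brightness along line at z=.068 for shut vs 60 mm out
for y in (-.07,-.05,-.03):
    p=proj(c,[w(-.095-d,y,.066) for d in np.arange(0,.085,.006)]).round().astype(int)
    print(y,a0[p[:,1],p[:,0]].mean(1).astype(int),a[p[:,1],p[:,0]].mean(1).astype(int))
b=robot.get_image('top')[:,:,::-1]
for n,im in (('scene',a),('top',b)):
    cc=robot.camera_model(n);h=cv2.cvtColor(im,cv2.COLOR_BGR2HSV);m=(h[:,:,1]>110)&(h[:,:,0]<20)&(h[:,:,2]>50);q=proj(cc,[[.396,.294,.008]])[0];yy,xx=np.mgrid[:384,:512];m&=np.hypot(xx-q[0],yy-q[1])<22
    k=big(m);print(n,onz(cc,[cv2.minAreaRect(k[0])[0]],.008) if k else None)
```

```text
17.8167 [0.56163637 0.08554157 0.11521223] [  9.42130955   7.27108063 -17.96245126] 44.99573320616037
-0.07 [126 172  98  94  59  61  77 134 135 136 137 138 135 137 161] [150 156 118 147 149 154 153 163 202 202 208 188 107 105 154]
-0.05 [101 158  97 103  55  69  72 126 135 136 134 135 134 134 138] [ 65  96  66 101  73  58  86  76 114  85 190 147 108  99  89]
-0.03 [108 106  97  92  76  72  72  91 132 135 137 137 135 136 136] [150 106 104 149 154 155 154 188 200 200 205 124 108 127  83]
scene [[0.39870384 0.29358568 0.008     ]]
top [[0.39729093 0.29468485 0.008     ]]
```

```bash
python3 -c "
from workcell import robot
print(robot.job_done())"
```

```text
the job is handed in; nothing more can be done
None
```

I handed the job in with the plunger held up at its stop (14 mm), the tray about 60 mm out in the camera image, the hatch well past upright and the spatula flat on the worktop clear of the scanner; the hand-in gave no verdict.

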